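# Clear the pens and scan the sketch pad

## Task

Get the sketch pad scanned: stand every marker and highlighter that is lying about upright in the mug (either end up) and slide the pad home into the corner of the scanner's edge stop, flat, square and flush against both bars. Once all of that is in order, press the scan button fully down and let it come up again. Leave the mug standing with the pens in it and the pad in its corner, and leave the other things on the table where they are.

Things in the scene. Friction and masses are not known exactly. Their poses are not given: they have to be found in the camera images.
- marker_1: whiteboard marker, a straight hexagonal barrel 140 long and 18 across the flats, 30 g, white with a black cap half; origin at mid-length on its axis, x along its length towards the cap. May be absent
- marker_2: whiteboard marker, a straight hexagonal barrel 140 long and 18 across the flats, 30 g, white with a black cap half; origin at mid-length on its axis, x along its length towards the cap. May be absent
- marker_3: whiteboard marker, a straight hexagonal barrel 140 long and 18 across the flats, 30 g, white with a black cap half; origin at mid-length on its axis, x along its length towards the cap. May be absent
- highlighter_1: flat text highlighter, a straight bar 120 long, 24 wide, 15 thick, 30 g, white with a grey cap; origin at its centre, x along its length towards the cap, y across its 24 mm width, z its thickness. May be absent
- highlighter_2: flat text highlighter, a straight bar 120 long, 24 wide, 15 thick, 30 g, white with a grey cap; origin at its centre, x along its length towards the cap, y across its 24 mm width, z its thickness. May be absent
- mug: large white ceramic mug, loose, 0.36 to 0.55 kg, 94 outside diameter, 100 high, wall 4 (bore 86), inner floor 5 above the table; its handle stands out 37 at its own +y; origin at the centre of its underside, z up
- mug_rim (a point): centre of the mug's mouth, at rim height (100 above the table)
- sketch_pad: wire-bound sketch pad lying flat, page up, stiff and solid, 105 (its x) by 148 (its y) by 18 thick, 0.15 to 0.31 kg, wire loops along its near (-x) edge inside its outline; origin at the centre of its underside, x away from the robot, y to the left
- pad_corner (a point): the pad's far left corner (its +x +y corner), at its underside; it belongs in the corner of the edge stop
- edge_stop: two fixed aluminium bars, 12 wide and 12 high, that form an L at the far left corner of a thin black mat. Origin at the L's inner corner, table height; x away from the robot, y to the left. The pad belongs at its negative x and y: far edge on the far bar's face (x = 0; bar from y = -0.22 to 0.012 m), left edge on the left bar's face (y = 0; bar from x = -0.18 to 0 m)
- scanner: overhead document scanner, fixed, left of the mat: foot 240 (x) by 150 (y) by 30 high, its button at its near end; a column at (0.095, 0.04) m of its frame; on it a head 100 (x) by 130 (y) by 42, underside 334 above the table, over x 0.045 to 0.145, y -0.035 to 0.095 m; origin at the centre of the foot's underside, axes about as those of edge_stop
- scan_button_top (a point): centre of the top face of the scan button, a grey spring push button 32 in diameter in a black collar, on the foot's near end, 52 above the table; it moves with the button
- scan_button (a joint): travel of the scan button in m, 0 when up, 0.006 fully down (downward, 1.5 N to start, about 5 N fully down); springs back
- glue_stick: bystander: white upright glue stick, 28 in diameter, 95 high; origin under its centre
- tape_dispenser: bystander: black desk tape dispenser, 60 by 150 by about 90 high, with a roll; origin under its centre
- yoghurt_cup: bystander: white yoghurt cup, 72 in diameter, 70 high; origin under its centre
- spectacles_case: bystander: grey spectacles case, 60 by 160 by 36 high; origin under its centre
- calculator: bystander: black pocket calculator lying flat, 150 by 78 by 16 high; origin under its centre
- flask: bystander: steel flask standing upright, 72 in diameter, 210 high; origin under its centre
Not all that is in view belongs to the job. What is shaped like the marker_2 but purple or turquoise is not meant.

How it is judged:
By the outcome, as a careful person would: the job done as asked, in the order asked, and still so for the second after the job is handed in, with the robot touching nothing.
Of marker_1, marker_2, marker_3, highlighter_1, highlighter_2 only 3 to 5 are there at a start; the rules pass over those that are not, and their reading is None.
At some moment in a run one of marker_1, marker_2, marker_3, highlighter_1, highlighter_2, sketch_pad may be knocked a few centimetres aside while the robot is not near it.
Once in a run the grip may slacken for a moment while it holds something.
It also fails if it takes over 210 s, if anything falls off the work surface, if the arm or the gripper's body presses on something with over 40 N, if the wrist force passes 120 N, or if a joint passes its speed limit or range.

## Robot

A 6-joint arm with a two-finger parallel gripper is mounted at the origin on the work surface. World frame = base frame: x ahead of the robot, y to its left, z up, the work surface at z = 0. Lengths are in m, angles in degrees, forces in N, time in s.
With the tool pointing down it reaches from about 0.25 to 0.725 m from the base axis. Payload 9.7 kg.
Tool frame: the origin (TCP) lies between the finger pads; the fingertips stand 19 mm ahead of it and the grasp point (between the pads) is the TCP; z points along the fingers, y is the line along which they close (so a half turn about z gives the same grasp; the last joint's range is limited). The gripper opens to 85 mm and grips with 20 to 120 N. Pads are 22 mm wide; open, the fingers measure 114 mm over their backs; the gripper's body (76 mm by 85 mm) begins 54 mm behind the grasp point. The pads swing forward as they close: fully open they stand 13 mm farther back than shut.
Start: joints at [-77.12, 4.979, 10.078, 95.1, 0, 90], TCP at [0.123, -0.536, 0.25] pointing down, gripper open.
Joint ranges: [-179.16, 179.16], [-48.56, 103.87], [-65.8, 70.77], [-126.05, 130.52], [-82.76, 87.17], [-180, 180]. Speed limits (degrees/s): [127.2, 127.2, 147.25, 180, 180, 180].

## Interface

Orientations are given as [roll, pitch, yaw] about the fixed x, y, z axes, in that order (R = Rz(yaw) Ry(pitch) Rx(roll)).
In Python, from workcell import telemetry, camera, calibration, workorder gives the robot as it stands.
- The arm moves only by the tool play_rows, never from a script. Its argument "increments" is a list of rows, each a list of 3 entries, a list of its own where there are three numbers: the shift along the tool's x, y, z in mm, then the turn, a rotation vector about the tool's x, y, z in degrees, then the closure, from 0 (fully open) to 1 (shut). In form: [[[x, y, z], [ax, ay, az], jaw], ...]. A call has 1 to 20 rows; each row is the pose to reach, as a shift and turn from the pose commanded when the call began, along the tool's axes at that moment; what a row does not reach only later rows make up. A row lasts 1/10 s, in which the tool goes at most 50 mm and 8.59 degrees, less where a joint would pass 70% of its speed; a pose out of reach is approached as far as the arm can. A call with a gripper value outside its range is refused whole. The fingers move at their own pace and stop on an object; "grip_force" is the grip in N (left out, the last holds). Time passes only in rows, so rows that repeat a pose let the fingers close. It gives the time, the measured TCP pose, the force, the opening and the grip force at its end, in the units of the state.
- telemetry.get_obs(): the state, without advancing time (a new reading comes with each control period).
- camera(name): name is "scene" or "top"; returns (picture, depth): 400x640x3 uint8, red, green, blue; 400x640 float32, m along the optical axis (not along the pixel's ray), 0 where there is no reading.
- calibration(name): a dict with "vertical_fov" (degrees; the focal length in pixels is half the picture's height over the tangent of half this angle, whatever the lens; pixels are square), "cx", "cy" (the principal point, pixels), "k1" (the pictures are not rectified: a ray, as slopes to the right and down, at radius r is drawn at 1 + k1 r^2 times it, then the intrinsics apply), "rvec" (rotation vector, rad) and "tvec" (3), from world to camera coordinates, as OpenCV has them. Camera axes: x right, y down, z forward; pixel columns grow to the right and rows downward; lengths in m; the calibration is good to about 2 mm. A picture is of the moment at which its call begins. calibration takes no time and is no camera call.
- workorder.job_done(): hands the job in; it is judged then, once.
The state is a dict: "time": time; "q": joint angles; "qd": joint speeds; "joint_efforts": joint torques, N m; "ee_pos": TCP position; "tcp_rot": TCP orientation; "wrist_force": force on the tool from outside, world axes, zero at the start; "torque": the same for the moment, N m; "opening": finger opening in m; "grasp_force": force on a finger pad.
Only numpy, scipy, OpenCV 4.12 (cv2) and the standard library are available. Lean on these libraries where they do the work, as an engineer would, in place of code of your own. Each camera call takes 0.05 s, during which the arm holds its last target. There are 200 camera calls.

## Working session

There is one attempt and no reset: what is moved stays moved. The work goes in short steps, Python scripts to look and compute and a tool call to move; the robot and the scene stay as the last step left them, time stands still between calls to the robot, and variables do not carry over. Pictures are saved under pics/ and viewed, at most 14 in all, crops included, and the job is handed in when it is done.

Besides the shell and the picture viewer there is one more tool, called after ">>>" in YAML: its name, and indented under it one key for each argument. play_rows: Moves the arm, as the interface text tells. Its arguments: {"type":"object","properties":{"increments":{"type":"array"},"grip_force":{"type":"number"}},"required":["increments"]}

```bash
ls; mkdir -p pics
cat > h.py <<'E'
import numpy as np, cv2
from workcell import telemetry, camera, calibration, workorder
def cal(n):
    c=calibration(n); R=cv2.Rodrigues(np.array(c["rvec"],float))[0]; t=np.array(c["tvec"],float).reshape(3)
    f=200/np.tan(np.radians(c["vertical_fov"])/2); return c,R,t,f
def slopes(n,uv):
    c,R,t,f=cal(n); uv=np.atleast_2d(np.array(uv,float))
    d=(uv-[c["cx"],c["cy"]])/f; s=d.copy()
    for _ in range(30): s=d/(1+c["k1"]*(s**2).sum(1,keepdims=True))
    return s
def onplane(n,uv,z):
    c,R,t,f=cal(n); s=slopes(n,uv); r=np.c_[s,np.ones(len(s))]@R; o=-R.T@t
    return o+r*((z-o[2])/r[:,2:3])
def bydepth(n,uv,D):
    c,R,t,f=cal(n); s=slopes(n,uv); u=np.atleast_2d(uv).astype(int); d=D[u[:,1],u[:,0]]
    return (np.c_[s,np.ones(len(s))]*d[:,None]-t)@R
def proj(n,P):
    c,R,t,f=cal(n); p=np.atleast_2d(P)@R.T+t; s=p[:,:2]/p[:,2:]; return s*(1+c["k1"]*(s**2).sum(1,keepdims=True))*f+[c["cx"],c["cy"]]
def shot(n,name):
    im,D=camera(n); cv2.imwrite(f"pics/{name}.png",im[:,:,::-1]); np.save(f"pics/{name}.npy",D); return im,D
E
python3 - <<'E'
from h import *
for n in("scene","top"):
    shot(n,n+"0"); c,R,t,f=cal(n); print(n,c,-R.T@t)
print(telemetry.get_obs())
E
```

```text
pics
scene {'vertical_fov': 43.98492483691614, 'cx': 309.3247843267697, 'cy': 201.46070637321444, 'k1': -0.031860914835396915, 'rvec': array([ 2.232979  ,  1.08997507, -0.39418789]), 'tvec': array([-0.33032786, -0.21474505,  1.85866924])} [ 1.27277921 -0.57854685  1.28654572]
top {'vertical_fov': 42.82545986340687, 'cx': 317.29685806500044, 'cy': 194.86326313559923, 'k1': -0.14951461482866352, 'rvec': array([ 2.20144087, -2.01768422,  0.20214335]), 'tvec': array([0.01774395, 0.51675773, 1.60144028])} [0.18490104 0.03232941 1.6723429 ]
{'time': 0.1, 'q': array([-7.71185666e+01,  5.00945217e+00,  1.00389144e+01,  9.50990579e+01,
        2.64998383e-04,  9.00009171e+01]), 'qd': array([ 0.08463442, -0.17642759,  0.07644301,  0.05320897, -0.08433719,
       -0.07946972]), 'joint_efforts': array([ 8.87504120e-04, -5.21558619e+01,  4.65655267e+01,  1.58538896e-02,
       -1.49598759e-05,  5.84231032e-06]), 'ee_pos': array([ 0.12257545, -0.53598507,  0.24963881]), 'tcp_rot': array([-1.79930404e+02, -2.63884238e-04,  1.28805160e+01]), 'wrist_force': array([ 0.10312059, -0.47049972, -0.30977308]), 'torque': array([ 0.02512248, -0.05862208, -0.03374202]), 'grasp_force': 0.0, 'opening': 0.08566722374729369}
```

View pics/top0.png

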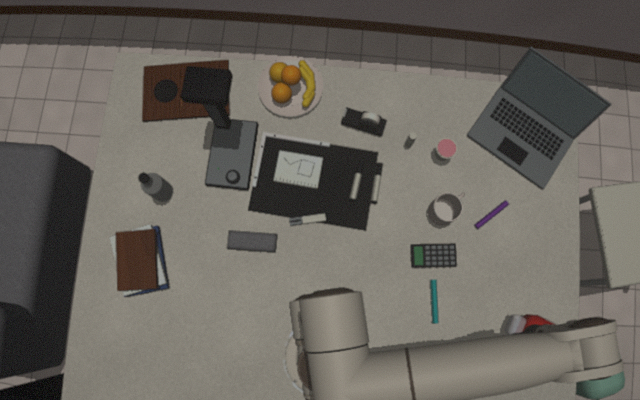

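View pics/scene0.png

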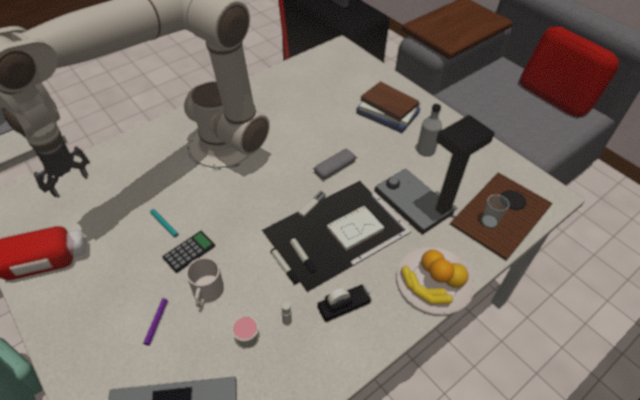

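The top view shows the pad (299,168) on the mat, mug (445,208) and button (232,176). The pen candidates are white bars at (356,185), (376,190) and (308,219). The purple (491,214) and turquoise (434,301) ones are decoys. Next, a close crop.

Run:
```python
import cv2,numpy as np
a=cv2.imread("pics/top0.png"); b=cv2.imread("pics/scene0.png")
A=cv2.resize(a[125:245,200:400],(800,480),interpolation=cv2.INTER_CUBIC)
B=cv2.resize(b[170:300,250:450],(800,520),interpolation=cv2.INTER_CUBIC)
g=lambda x:np.clip(x.astype(float)*1.3,0,255).astype(np.uint8)
cv2.imwrite("pics/topc.png",g(A)); cv2.imwrite("pics/scenec.png",g(B))
```

```text
(no output)
```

View pics/topc.png

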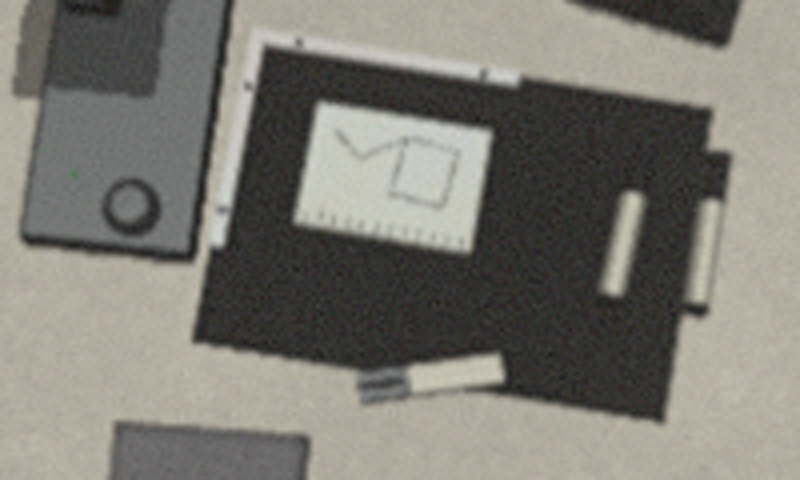

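View pics/scenec.png

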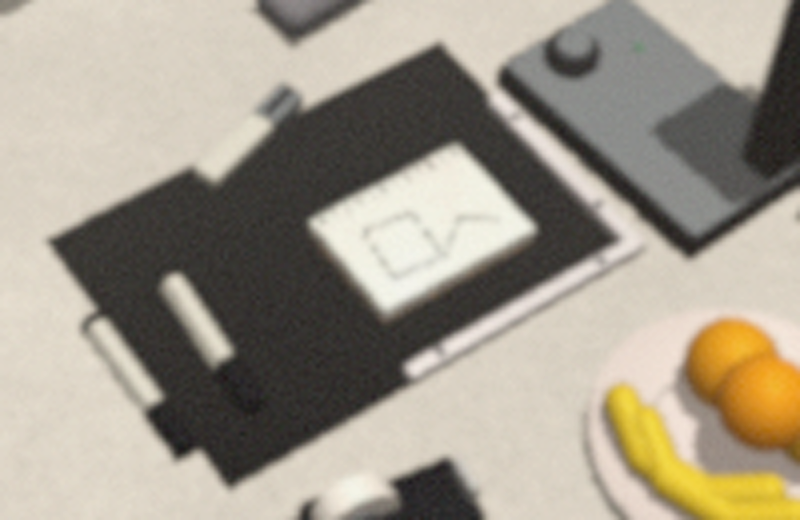

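Two markers (white half near, black cap half away from the robot, on the dark mat) and one highlighter with a grey cap on its left, so three pens. Measuring them now.

Run:
```python
from h import *
np.set_printoptions(precision=4,suppress=True)
im=cv2.imread("pics/top0.png"); D=np.load("pics/top0.npy")
cp=lambda p:np.array(p,float)/4+[200-.375,125-.375]
def pr(n,pts,z): print(n,z,onplane("top",cp(pts),z).round(4)[:,:2].tolist())
pr("mA seam L/R, tail L/R",[(625,191),(643,193),(600,294),(620,298)],.019)
pr("mB",[(703,200),(722,202),(687,303),(707,305)],.019)
pr("hl far-left,near-left,near-right,far-right",[(357,372),(362,403),(506,384),(502,353)],.016)
pr("pad FL,FR,NR,NL",[(317,101),(495,127),(472,254),(293,223)],.019)
pr("stop inner corner, bar far end inner, left bar near end inner",[(264,46),(520,86),(228,248)],.012)
pr("button",[(131,205)],.052)
# mug
g=cv2.cvtColor(im,cv2.COLOR_BGR2GRAY)
import itertools
# points from depth: height map over the mug area
uu,vv=np.meshgrid(np.arange(415,475),np.arange(180,235)); uv=np.c_[uu.ravel(),vv.ravel()]
P=bydepth("top",uv,D); m=(P[:,2]>.09)&(P[:,2]<.11); Q=P[m]; print("rim n",m.sum(),Q.min(0),Q.max(0), cv2.minEnclosingCircle(Q[:,:2].astype(np.float32)))
h=(P[:,2]>.03)&(P[:,2]<.085); c=cv2.minEnclosingCircle(Q[:,:2].astype(np.float32))[0]
r=np.hypot(*(P[:,:2]-c).T); hh=h&(r>.053); print("handle",P[hh].mean(0),hh.sum())
# depth-based height near pens
for nm,p in dict(mA=(620,245),mB=(703,250),hl=(455,374),pad=(390,170),mat=(560,300),mAcap=(645,160)).items(): print(nm,bydepth("top",cp([p]),D))
```

```text
mA seam L/R, tail L/R 0.019 [[0.6076, -0.0585], [0.6072, -0.0737], [0.5183, -0.0442], [0.5164, -0.0609]]
mB 0.019 [[0.6056, -0.1241], [0.6053, -0.1401], [0.517, -0.1165], [0.5167, -0.1332]]
hl far-left,near-left,near-right,far-right 0.016 [[0.4364, 0.1497], [0.4112, 0.1431], [0.4371, 0.0269], [0.4625, 0.0323]]
pad FL,FR,NR,NL 0.019 [[0.6631, 0.2059], [0.6533, 0.0544], [0.5428, 0.0641], [0.5562, 0.215]]
stop inner corner, bar far end inner, left bar near end inner 0.012 [[0.71, 0.2569], [0.6931, 0.0364], [0.5318, 0.2677]]
button 0.052 [[0.5524, 0.3458]]
rim n 163 [ 0.4546 -0.4026  0.0901] [ 0.55   -0.3059  0.1082] ((0.5102916955947876, -0.36043933033943176), 0.05693609267473221)
handle [ 0.4793 -0.3304  0.0579] 118
mA [[ 0.5619 -0.0579  0.0156]]
mB [[ 0.5626 -0.1268  0.0201]]
hl [[0.441  0.0692 0.021 ]]
pad [[0.6057 0.138  0.0298]]
mat [[ 0.5149 -0.0122 -0.0038]]
mAcap [[ 0.6351 -0.0732  0.0213]]
```

Run:
```python
import cv2,numpy as np
a=cv2.imread("pics/top0.png"); b=cv2.imread("pics/scene0.png")
A=cv2.resize(a[150:250,370:520],(600,400),interpolation=cv2.INTER_CUBIC)
B=cv2.resize(b[225:325,140:270],(520,400),interpolation=cv2.INTER_CUBIC)
cv2.imwrite("pics/mug.png",np.clip(np.vstack([A[:300],np.pad(B[:300],((0,0),(0,80),(0,0)))])*1.2,0,255).astype(np.uint8))
```

```text
(no output)
```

View pics/mug.png

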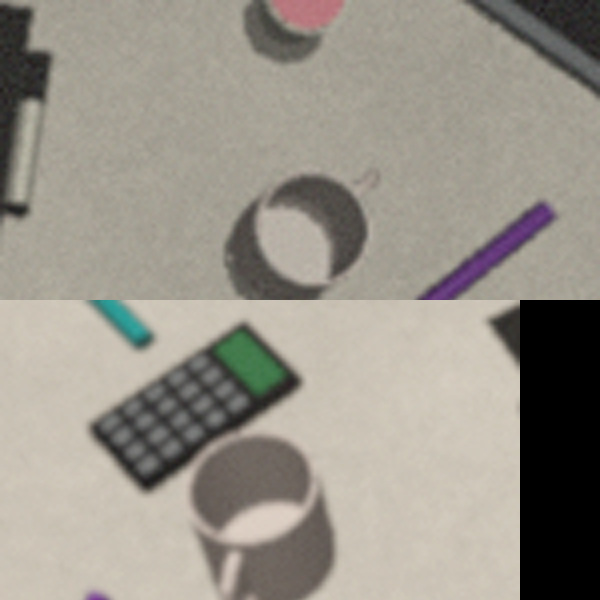

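The mug is upright and empty, with its handle pointing up-right in the top view. Cross-checking with the scene view.

Run:
```python
from h import *
s=lambda p:np.array(p,float)/4+[250-.375,170-.375]
f=lambda n,p,z:print(n,onplane("scene",s(p),z)[:,:2].round(4).tolist())
f("A tail,seam,capend",[(175,283),(222,362),(247,402)],.012)
f("B tail,seam,capend",[(97,325),(155,405),(185,448)],.012)
f("hl tail, cap",[(206,170),(284,97)],.012)
f("pad FL,FR,NR,NL",[(538,230),(387,320),(308,220),(458,143)],.019)
f("stop inner",[(617,240)],.006)
f("button",[(573,48)],.052)
t=lambda p:np.array(p,float)/4+[370-.375,150-.375]
print("mug top c, hand",onplane("top",t([(310,230),(258,200),(366,230),(312,175),(374,178)]),.1)[:,:2])
m=lambda p:np.array(p,float)/4+[140-.375,225-.375]
print("mug scene",onplane("scene",m([(255,190),(192,190),(317,190),(255,136),(255,245)]),.1)[:,:2])
```

```text
A tail,seam,capend [[0.527, -0.0564], [0.6083, -0.0725], [0.6482, -0.0795]]
B tail,seam,capend [[0.5218, -0.1281], [0.6078, -0.1357], [0.6513, -0.1403]]
hl tail, cap [[0.4513, 0.0322], [0.4288, 0.1329]]
pad FL,FR,NR,NL [[0.6683, 0.2012], [0.6599, 0.0489], [0.5472, 0.0622], [0.5616, 0.2113]]
stop inner [[0.7088, 0.2526]]
button [[0.5625, 0.3371]]
mug top c, hand [[ 0.49977715 -0.35062864]
 [ 0.52033049 -0.30796188]
 [ 0.50362097 -0.39576823]
 [ 0.5443314  -0.35061063]
 [ 0.5462835  -0.40095919]]
mug scene [[ 0.51103258 -0.35646452]
 [ 0.48396178 -0.39137178]
 [ 0.53765805 -0.32215563]
 [ 0.4718288  -0.33360478]
 [ 0.54936559 -0.37883297]]
```

>>> play_rows:
  increments:
    - [[0, 0, 0], [0, 0, -80], 0.4]
    - [[0, 0, 0], [0, 0, -80], 0.4]
    - [[0, 0, 0], [0, 0, -80], 0.4]
    - [[0, 0, 0], [0, 0, -80], 0.4]
    - [[0, 0, 0], [0, 0, -80], 0.4]
  grip_force: 40

```text
time: 0.6
ee_pos: [0.1226, -0.536, 0.2499]
tcp_rot: [-180.0, -0.0, 56.2]
wrist_force: [-0.1, 0.3, -0.5]
opening: 0.0514
grasp_force: 0.0
```

```bash
python3 -c "
from h import *
o=telemetry.get_obs();print(o['q'],o['ee_pos'],o['tcp_rot'],o['opening'])"
```

```text
[-7.71203636e+01  4.99844532e+00  1.00523135e+01  9.50995594e+01
  2.53753457e-04  4.66754070e+01] [ 0.12257108 -0.53604357  0.24986446] [-1.79966935e+02 -3.15347765e-02  5.62042202e+01] 0.051368879248287216
```

```bash
cat >> h.py <<'E'
from scipy.spatial.transform import Rotation as Rot
def pose(yaw,tilt=0):  # tool down at yaw; tilt: about tool y (neg -> z forward when yaw~az+180)
    return Rot.from_euler('xyz',[180,0,yaw],degrees=True)*Rot.from_rotvec([0,tilt,0],degrees=True)
def goto(p,R,frm=None):
    o=telemetry.get_obs(); p0,R0=frm if frm else (o['ee_pos'],Rot.from_euler('xyz',o['tcp_rot'],degrees=True))
    d=R0.inv().apply(np.array(p)-p0)*1000; r=(R0.inv()*R).as_rotvec(degrees=True)
    print("shift",d.round(1).tolist(),"rot",r.round(1).tolist()); return (np.array(p),R)
E
python3 - <<'E'
from h import *
a=goto([.617,-.1345,.20],pose(175)); goto([.617,-.1345,.022],pose(175),a)
E
```

```text
shift [608.7, 187.6, 50.1] rot [0.0, -0.1, -118.8]
shift [0.0, -0.0, 178.0] rot [0.0, 0.0, 0.0]
```

>>> play_rows:
  increments:
    - [[609, 188, 50], [0, 0, -119], 0.4]
    - [[609, 188, 50], [0, 0, -119], 0.4]
    - [[609, 188, 50], [0, 0, -119], 0.4]
    - [[609, 188, 50], [0, 0, -119], 0.4]
    - [[609, 188, 50], [0, 0, -119], 0.4]
    - [[609, 188, 50], [0, 0, -119], 0.4]
    - [[609, 188, 50], [0, 0, -119], 0.4]
    - [[609, 188, 50], [0, 0, -119], 0.4]
    - [[609, 188, 50], [0, 0, -119], 0.4]
    - [[609, 188, 50], [0, 0, -119], 0.4]
    - [[609, 188, 50], [0, 0, -119], 0.4]
    - [[609, 188, 50], [0, 0, -119], 0.4]
    - [[609, 188, 50], [0, 0, -119], 0.4]
    - [[609, 188, 50], [0, 0, -119], 0.4]
    - [[609, 188, 50], [0, 0, -119], 0.4]
    - [[609, 188, 50], [0, 0, -119], 0.4]
    - [[609, 188, 50], [0, 0, -119], 0.4]
    - [[609, 188, 50], [0, 0, -119], 0.4]

```text
time: 2.4
ee_pos: [0.6196, -0.1384, 0.2007]
tcp_rot: [-180.0, 0.0, 174.7]
wrist_force: [-0.3, 0.5, -0.0]
opening: 0.0515
grasp_force: 0.0
```

Run:
```python
from h import *
o=telemetry.get_obs();print(o['q'],o['ee_pos'],o['tcp_rot'])
shot("top","top1");shot("scene","scene1")
a=cv2.imread("pics/top1.png");b=cv2.imread("pics/scene1.png")
A=cv2.resize(a[120:250,300:420],(480,520),interpolation=cv2.INTER_CUBIC)
B=cv2.resize(b[190:320,250:330],(320,520),interpolation=cv2.INTER_CUBIC)
cv2.imwrite("pics/c1.png",np.hstack([A,B]))
```

```text
[-1.25911736e+01  1.61361593e+01  1.73952044e+01  9.12273493e+01
 -2.62715381e-03 -7.27503404e+00] [ 0.61959221 -0.13840755  0.20074051] [-1.79993380e+02  3.11079417e-02  1.74683862e+02]
```

View pics/c1.png

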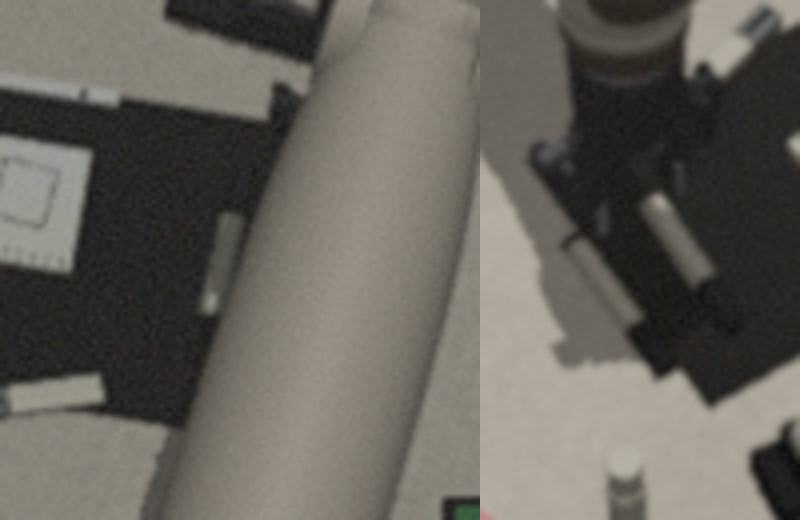

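The gripper is above marker B and neither marker has moved. Descending to grasp.

>>> play_rows:
  increments:
    - [[3, 3, 100], [0, 0, 0], 0.4]
    - [[3, 3, 100], [0, 0, 0], 0.4]
    - [[3, 3, 140], [0, 0, 0], 0.4]
    - [[3, 3, 165], [0, 0, 0], 0.4]
    - [[3, 3, 178], [0, 0, 0], 0.4]
    - [[3, 3, 178], [0, 0, 0], 0.4]
    - [[3, 3, 178], [0, 0, 0], 1]
    - [[3, 3, 178], [0, 0, 0], 1]
    - [[3, 3, 178], [0, 0, 0], 1]
    - [[3, 3, 178], [0, 0, 0], 1]
    - [[3, 3, 178], [0, 0, 0], 1]
    - [[3, 3, 178], [0, 0, 0], 1]
    - [[3, 3, 178], [0, 0, 0], 1]
  grip_force: 50

```text
time: 3.8
ee_pos: [0.6186, -0.1348, 0.0247]
tcp_rot: [-180.0, 0.2, 174.8]
wrist_force: [-1.2, -0.7, 6.8]
opening: 0.0183
grasp_force: 49.1
```

Run:
```python
from h import *
az=np.degrees(np.arctan2(-.353,.505)); u=np.array([np.cos(np.radians(az)),np.sin(np.radians(az)),0]); l=np.array([-u[1],u[0],0]); M=np.array([.505,-.353,0])
print(az)
R=pose(az+180,-60)
T=lambda rad,lat,z: M+u*rad+l*lat+[0,0,z]
o=telemetry.get_obs();print(o['opening'],o['ee_pos'])
p=o['ee_pos'].copy();p[2]=.26;R0=Rot.from_euler('xyz',o['tcp_rot'],degrees=True)
a=goto(p,R0); b=goto(T(17,0,0)*0+T(.017,-.022,.26),R,a); c=goto(T(.017,-.022,.145),R,b)
```

```text
-34.953929671320154
0.018322466133694586 [ 0.61855705 -0.13477515  0.02467492]
shift [-0.8, -0.1, -235.3] rot [0.0, 0.0, 0.0]
shift [89.7, -255.1, -0.2] rot [15.6, -58.4, 27.0]
shift [99.6, -0.0, 57.5] rot [0.0, 0.0, 0.0]
```

>>> play_rows:
  increments:
    - [[0, 0, -120], [0, 0, 0], 1]
    - [[0, 0, -235], [0, 0, 0], 1]
    - [[0, 0, -235], [0, 0, 0], 1]
    - [[0, 0, -235], [0, 0, 0], 1]
    - [[0, 0, -235], [0, 0, 0], 1]
    - [[90, -255, -235], [15.6, -58.4, 27], 1]
    - [[90, -255, -235], [15.6, -58.4, 27], 1]
    - [[90, -255, -235], [15.6, -58.4, 27], 1]
    - [[90, -255, -235], [15.6, -58.4, 27], 1]
    - [[90, -255, -235], [15.6, -58.4, 27], 1]
    - [[90, -255, -235], [15.6, -58.4, 27], 1]
    - [[90, -255, -235], [15.6, -58.4, 27], 1]
    - [[90, -255, -235], [15.6, -58.4, 27], 1]
    - [[90, -255, -235], [15.6, -58.4, 27], 1]
    - [[90, -255, -235], [15.6, -58.4, 27], 1]
    - [[90, -255, -235], [15.6, -58.4, 27], 1]
    - [[90, -255, -235], [15.6, -58.4, 27], 1]

```text
time: 5.5
ee_pos: [0.5058, -0.3809, 0.2602]
tcp_rot: [-179.8, 59.9, 145.3]
wrist_force: [-0.7, 0.3, -0.8]
opening: 0.018
grasp_force: 49.4
```

Run:
```python
from h import *
o=telemetry.get_obs();print(o['q'],o['ee_pos'],o['tcp_rot'],o['opening'])
shot("top","top2");shot("scene","scene2")
a=cv2.imread("pics/top2.png");b=cv2.imread("pics/scene2.png")
A=cv2.resize(a[140:260,300:500],(480,288),interpolation=cv2.INTER_CUBIC)
B=cv2.resize(b[160:310,110:310],(480,360),interpolation=cv2.INTER_CUBIC)
cv2.imwrite("pics/c2.png",np.hstack([A,B[:288]])); cv2.imwrite("pics/c2.png",B)
```

```text
[-38.13393127 -34.85780589 -43.10093     21.89301612   2.74224543
  -1.70150456] [ 0.50582735 -0.38092386  0.26022661] [-179.80921612   59.90175704  145.25660122] 0.017950560707947042
```

View pics/c2.png

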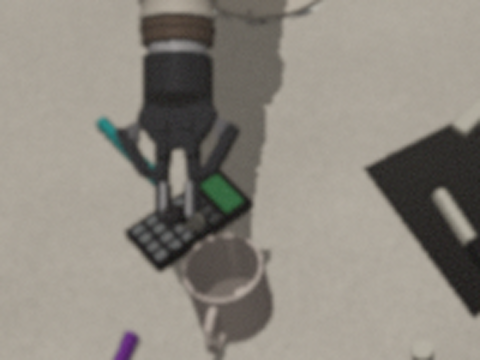

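The marker is held with its tail down, above the mug. Lowering it in and checking the force.

>>> play_rows:
  increments:
    - [[40, 0, 23], [0, 0, 0], 1]
    - [[70, 0, 40], [0, 0, 0], 1]
    - [[90, 0, 52], [0, 0, 0], 1]
    - [[100, 0, 57], [0, 0, 0], 1]
    - [[100, 0, 57], [0, 0, 0], 1]
    - [[100, 0, 57], [0, 0, 0], 1]

```text
time: 6.2
ee_pos: [0.5046, -0.3803, 0.1441]
tcp_rot: [-179.9, 59.9, 145.2]
wrist_force: [1.1, 0.6, 0.4]
opening: 0.0177
grasp_force: 49.4
```

Run:
```python
from h import *
shot("scene","scene3")
b=cv2.imread("pics/scene3.png")
cv2.imwrite("pics/c3.png",cv2.resize(b[210:310,150:270],(600,500),interpolation=cv2.INTER_CUBIC))
```

```text
(no output)
```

View pics/c3.png

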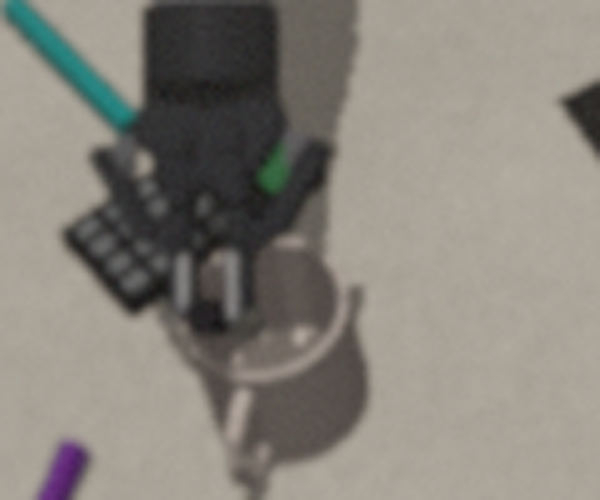

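The marker is inside the mug. Releasing and retreating.

>>> play_rows:
  increments:
    - [[0, 0, 0], [0, 0, 0], 0.5]
    - [[0, 0, 0], [0, 0, 0], 0.5]
    - [[0, 0, 0], [0, 0, 0], 0.5]
    - [[0, 0, 0], [0, 0, 0], 0.5]
    - [[0, 0, -30], [0, 0, 0], 0.5]
    - [[-20, 0, -55], [0, 0, 0], 0.5]
    - [[-70, 0, -80], [0, 0, 0], 0.5]
    - [[-100, 0, -100], [0, 0, 0], 0.5]
    - [[-100, 0, -100], [0, 0, 0], 0.5]

```text
time: 7.15
ee_pos: [0.4754, -0.3598, 0.2893]
tcp_rot: [-179.8, 60.5, 145.2]
wrist_force: [-0.1, 0.2, 0.6]
opening: 0.0429
grasp_force: 0.0
```

Run:
```python
from h import *
shot("scene","scene4")
b=cv2.imread("pics/scene4.png")
cv2.imwrite("pics/c4.png",cv2.resize(b[190:310,150:310],(800,600),interpolation=cv2.INTER_CUBIC))
o=telemetry.get_obs()
# marker A centre (.587,-.065) yaw ~ -9.5, grip +30
y=-9.5; p=np.array([.587,-.066,0])+.03*np.array([np.cos(np.radians(y)),np.sin(np.radians(y)),0]); print(p)
a=goto(p+[0,0,.2],pose(180+y));
```

```text
[ 0.61658857 -0.07095143  0.        ]
shift [97.4, 317.8, -1.0] rot [-13.4, 59.2, -23.0]
```

View pics/c4.png

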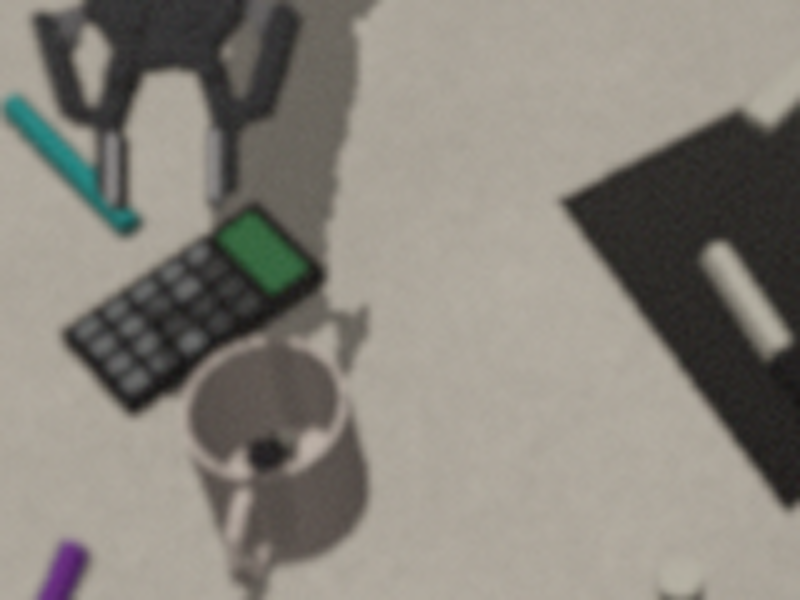

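The marker is in the mug, cap up, leaning on the handle side. Next, marker A.

>>> play_rows:
  increments:
    - [[97, 318, -1], [-13.4, 59.2, -23], 0.4]
    - [[97, 318, -1], [-13.4, 59.2, -23], 0.4]
    - [[97, 318, -1], [-13.4, 59.2, -23], 0.4]
    - [[97, 318, -1], [-13.4, 59.2, -23], 0.4]
    - [[97, 318, -1], [-13.4, 59.2, -23], 0.4]
    - [[97, 318, -1], [-13.4, 59.2, -23], 0.4]
    - [[97, 318, -1], [-13.4, 59.2, -23], 0.4]
    - [[97, 318, -1], [-13.4, 59.2, -23], 0.4]
    - [[97, 318, -1], [-13.4, 59.2, -23], 0.4]
    - [[97, 318, -1], [-13.4, 59.2, -23], 0.4]
    - [[97, 318, -1], [-13.4, 59.2, -23], 0.4]
    - [[97, 318, -1], [-13.4, 59.2, -23], 0.4]

```text
time: 8.4
ee_pos: [0.6152, -0.0704, 0.1966]
tcp_rot: [179.8, -0.2, 170.4]
wrist_force: [0.5, -0.2, 0.1]
opening: 0.0514
grasp_force: 0.0
```

Run:
```python
from h import *
shot("scene","scene5")
b0=cv2.imread("pics/scene4.png");b=cv2.imread("pics/scene5.png")
# marker A white part compare
for n,i in(("4",b0),("5",b)):
    r=i[225:265,282:315].min(2)>120; c,_=cv2.findContours(r.astype(np.uint8),0,2); c=max(c,key=cv2.contourArea); print(n,cv2.minAreaRect(c))
goto([.6166,-.071,.026],pose(170.5)); print(telemetry.get_obs()['ee_pos'])
```

```text
4 ((16.769229888916016, 23.65384292602539), (23.574758529663086, 4.437601566314697), 56.3099365234375)
5 ((1.0, 36.5), (2.0, 5.0), 0.0)
shift [-2.1, -0.9, 170.7] rot [0.2, -0.2, -0.1]
[ 0.61517806 -0.07037493  0.1966835 ]
```

>>> play_rows:
  increments:
    - [[-2, -1, 60], [0, 0, 0], 0.4]
    - [[-2, -1, 110], [0, 0, 0], 0.4]
    - [[-2, -1, 145], [0, 0, 0], 0.4]
    - [[-2, -1, 163], [0, 0, 0], 0.4]
    - [[-2, -1, 170], [0, 0, 0], 0.4]
    - [[-2, -1, 170], [0, 0, 0], 0.4]
    - [[-2, -1, 170], [0, 0, 0], 1]
    - [[-2, -1, 170], [0, 0, 0], 1]
    - [[-2, -1, 170], [0, 0, 0], 1]
    - [[-2, -1, 170], [0, 0, 0], 1]
    - [[-2, -1, 170], [0, 0, 0], 1]
    - [[-2, -1, 170], [0, 0, 0], 1]
    - [[-2, -1, 170], [0, 0, 0], 1]

```text
time: 9.75
ee_pos: [0.6177, -0.0708, 0.0276]
tcp_rot: [179.8, -0.2, 170.5]
wrist_force: [-1.3, -0.5, 7.1]
opening: 0.0177
grasp_force: 48.8
```

```bash
cat >> h.py <<'E'
M=np.array([.505,-.353,0]); AZ=np.degrees(np.arctan2(M[1],M[0])); U=M/np.linalg.norm(M); L=np.array([-U[1],U[0],0])
T=lambda rad,lat,z: M+U*rad+L*lat+[0,0,z]
E
python3 - <<'E'
from h import *
o=telemetry.get_obs();print(o['opening'],o['ee_pos'])
p=o['ee_pos'].copy();p[2]=.26;R0=Rot.from_euler('xyz',o['tcp_rot'],degrees=True)
R=pose(AZ+180,-60)
goto(p,R0); goto(T(.012,.024,.26),R)
E
```

```text
0.017663250033505256 [ 0.61772005 -0.07082009  0.02755669]
shift [0.8, 0.7, -232.4] rot [0.0, 0.0, 0.0]
shift [44.1, -279.7, -233.2] rot [13.4, -59.2, 23.0]
```

>>> play_rows:
  increments:
    - [[0, 0, -120], [0, 0, 0], 1]
    - [[0, 0, -233], [0, 0, 0], 1]
    - [[0, 0, -233], [0, 0, 0], 1]
    - [[0, 0, -233], [0, 0, 0], 1]
    - [[0, 0, -233], [0, 0, 0], 1]
    - [[44, -280, -233], [13.4, -59.2, 23], 1]
    - [[44, -280, -233], [13.4, -59.2, 23], 1]
    - [[44, -280, -233], [13.4, -59.2, 23], 1]
    - [[44, -280, -233], [13.4, -59.2, 23], 1]
    - [[44, -280, -233], [13.4, -59.2, 23], 1]
    - [[44, -280, -233], [13.4, -59.2, 23], 1]
    - [[44, -280, -233], [13.4, -59.2, 23], 1]
    - [[44, -280, -233], [13.4, -59.2, 23], 1]
    - [[44, -280, -233], [13.4, -59.2, 23], 1]
    - [[44, -280, -233], [13.4, -59.2, 23], 1]
    - [[44, -280, -233], [13.4, -59.2, 23], 1]
    - [[44, -280, -233], [13.4, -59.2, 23], 1]

```text
time: 11.45
ee_pos: [0.5291, -0.3407, 0.2597]
tcp_rot: [-179.9, 59.9, 145.2]
wrist_force: [-0.6, -0.2, -0.7]
opening: 0.0177
grasp_force: 49.3
```

>>> play_rows:
  increments:
    - [[40, 0, 23], [0, 0, 0], 1]
    - [[70, 0, 40], [0, 0, 0], 1]
    - [[85, 0, 49], [0, 0, 0], 1]
    - [[98, 0, 56], [0, 0, 0], 1]
    - [[98, 0, 56], [0, 0, 0], 1]
    - [[98, 0, 56], [0, 0, 0], 1]

```text
time: 12.05
ee_pos: [0.5279, -0.3403, 0.1454]
tcp_rot: [-179.9, 59.8, 145.2]
wrist_force: [0.5, -0.8, -1.2]
opening: 0.0177
grasp_force: 49.1
```

Run:
```python
from h import *
shot("scene","scene6"); shot("top","top6")
b=cv2.imread("pics/scene6.png"); a=cv2.imread("pics/top6.png")
cv2.imwrite("pics/c6.png",np.hstack([cv2.resize(b[220:310,160:240],(400,450),interpolation=cv2.INTER_CUBIC),cv2.resize(a[160:250,400:480],(400,450),interpolation=cv2.INTER_CUBIC)]))
o=telemetry.get_obs();print(o['opening'],o['ee_pos'])
```

```text
0.017956284880509776 [ 0.5281335  -0.34039251  0.14654184]
```

View pics/c6.png

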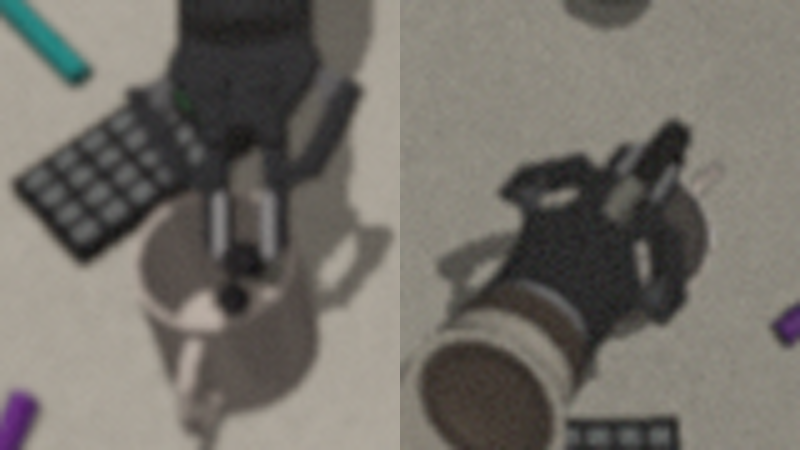

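Both markers are in the mug, caps up. Releasing and going for the highlighter.

>>> play_rows:
  increments:
    - [[0, 0, 0], [0, 0, 0], 0.55]
    - [[0, 0, 0], [0, 0, 0], 0.55]
    - [[0, 0, 0], [0, 0, 0], 0.55]
    - [[0, 0, 0], [0, 0, 0], 0.55]
    - [[0, 0, -30], [0, 0, 0], 0.55]
    - [[-20, 0, -55], [0, 0, 0], 0.55]
    - [[-70, 0, -80], [0, 0, 0], 0.5]
    - [[-100, 0, -100], [0, 0, 0], 0.5]
    - [[-100, 0, -100], [0, 0, 0], 0.5]

```text
time: 13.05
ee_pos: [0.4991, -0.3198, 0.2919]
tcp_rot: [-180.0, 60.5, 145.1]
wrist_force: [-0.1, 0.3, 0.2]
opening: 0.0427
grasp_force: 0.0
```

Run:
```python
from h import *
shot("top","top7");shot("scene","scene7")
a=cv2.imread("pics/top7.png");b=cv2.imread("pics/scene7.png")
cv2.imwrite("pics/c7.png",np.hstack([cv2.resize(a[130:250,200:320],(480,480),interpolation=cv2.INTER_CUBIC),cv2.resize(b[180:330,150:240],(288,480),interpolation=cv2.INTER_CUBIC)]))
goto([.4434,.0616,.2],pose(102.5))
```

```text
shift [203.6, 280.9, -186.1] rot [22.2, 57.1, 38.5]
```

View pics/c7.png

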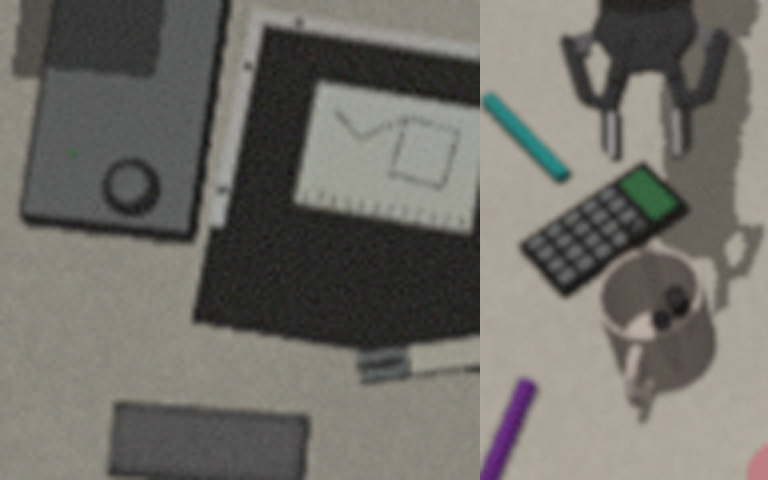

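Both markers stand in the mug. The pad and highlighter have not moved.

>>> play_rows:
  increments:
    - [[204, 281, -186], [22.2, 57.1, 38.5], 0.3]
    - [[204, 281, -186], [22.2, 57.1, 38.5], 0.3]
    - [[204, 281, -186], [22.2, 57.1, 38.5], 0.3]
    - [[204, 281, -186], [22.2, 57.1, 38.5], 0.3]
    - [[204, 281, -186], [22.2, 57.1, 38.5], 0.3]
    - [[204, 281, -186], [22.2, 57.1, 38.5], 0.3]
    - [[204, 281, -186], [22.2, 57.1, 38.5], 0.3]
    - [[204, 281, -186], [22.2, 57.1, 38.5], 0.3]
    - [[204, 281, -186], [22.2, 57.1, 38.5], 0.3]
    - [[204, 281, -186], [22.2, 57.1, 38.5], 0.3]
    - [[204, 281, -186], [22.2, 57.1, 38.5], 0.3]
    - [[204, 281, -186], [22.2, 57.1, 38.5], 0.3]
    - [[204, 281, -186], [22.2, 57.1, 38.5], 0.3]

```text
time: 14.45
ee_pos: [0.4429, 0.0616, 0.1986]
tcp_rot: [-179.9, -0.0, 102.5]
wrist_force: [0.4, 0.2, -0.0]
opening: 0.0593
grasp_force: 0.0
```

Run:
```python
from h import *
im,D=shot("scene","scene8")
a=cv2.imread("pics/scene7.png").astype(int);b=cv2.imread("pics/scene8.png").astype(int)
r=(b[185:222,295:328].min(2)>150).astype(np.uint8); r0=(a[185:222,295:328].min(2)>150).astype(np.uint8); print(r.sum(),r0.sum(),(r&r0).sum())
print(telemetry.get_obs()['ee_pos']); goto([.4434,.0616,.0255],pose(102.5))
```

```text
58 364 35
[0.44288992 0.06166755 0.19866927]
shift [-0.3, 0.7, 173.2] rot [-0.1, -0.0, 0.0]
```

>>> play_rows:
  increments:
    - [[0, 1, 60], [0, 0, 0], 0.3]
    - [[0, 1, 110], [0, 0, 0], 0.3]
    - [[0, 1, 145], [0, 0, 0], 0.3]
    - [[0, 1, 165], [0, 0, 0], 0.3]
    - [[0, 1, 173], [0, 0, 0], 0.3]
    - [[0, 1, 173], [0, 0, 0], 0.3]
    - [[0, 1, 173], [0, 0, 0], 1]
    - [[0, 1, 173], [0, 0, 0], 1]
    - [[0, 1, 173], [0, 0, 0], 1]
    - [[0, 1, 173], [0, 0, 0], 1]
    - [[0, 1, 173], [0, 0, 0], 1]
    - [[0, 1, 173], [0, 0, 0], 1]
    - [[0, 1, 173], [0, 0, 0], 1]

```text
time: 15.8
ee_pos: [0.4447, 0.0625, 0.0271]
tcp_rot: [180.0, -0.1, 102.5]
wrist_force: [-0.6, 1.5, 6.2]
opening: 0.0223
grasp_force: 49.2
```

Run:
```python
from h import *
o=telemetry.get_obs();print(o['opening'],o['ee_pos'])
R=pose(AZ+180,-65)
goto(T(-.005,0,.26),R)
```

```text
0.02226909670019028 [0.4446699  0.06245492 0.02711496]
shift [-414.7, -34.5, -233.4] rot [-24.0, -61.9, -37.8]
```

Run:
```python
from h import *
goto(T(.008,-.018,.26),pose(AZ+180,-65))
```

```text
shift [-436.4, -39.0, -233.4] rot [-24.0, -61.9, -37.8]
```

>>> play_rows:
  increments:
    - [[0, 0, -120], [0, 0, 0], 1]
    - [[0, 0, -233], [0, 0, 0], 1]
    - [[0, 0, -233], [0, 0, 0], 1]
    - [[0, 0, -233], [0, 0, 0], 1]
    - [[0, 0, -233], [0, 0, 0], 1]
    - [[0, 0, -233], [0, 0, 0], 1]
    - [[-436, -39, -233], [-24, -61.9, -37.8], 1]
    - [[-436, -39, -233], [-24, -61.9, -37.8], 1]
    - [[-436, -39, -233], [-24, -61.9, -37.8], 1]
    - [[-436, -39, -233], [-24, -61.9, -37.8], 1]
    - [[-436, -39, -233], [-24, -61.9, -37.8], 1]
    - [[-436, -39, -233], [-24, -61.9, -37.8], 1]
    - [[-436, -39, -233], [-24, -61.9, -37.8], 1]
    - [[-436, -39, -233], [-24, -61.9, -37.8], 1]
    - [[-436, -39, -233], [-24, -61.9, -37.8], 1]
    - [[-436, -39, -233], [-24, -61.9, -37.8], 1]
    - [[-436, -39, -233], [-24, -61.9, -37.8], 1]
    - [[-436, -39, -233], [-24, -61.9, -37.8], 1]
    - [[-436, -39, -233], [-24, -61.9, -37.8], 1]

```text
time: 17.7
ee_pos: [0.5017, -0.3709, 0.2593]
tcp_rot: [-179.8, 64.9, 145.3]
wrist_force: [-0.5, 0.5, -0.1]
opening: 0.0221
grasp_force: 49.5
```

Run:
```python
from h import *
shot("scene","scene9"); shot("top","top9")
b=cv2.imread("pics/scene9.png"); a=cv2.imread("pics/top9.png")
cv2.imwrite("pics/c9.png",np.hstack([cv2.resize(b[200:310,150:250],(400,440),interpolation=cv2.INTER_CUBIC),cv2.resize(a[150:260,400:500],(400,440),interpolation=cv2.INTER_CUBIC)]))
o=telemetry.get_obs();print(o['opening'],o['ee_pos'],o['tcp_rot'])
goto(T(.008,-.018,.14),pose(AZ+180,-65))
```

```text
0.021849705315944448 [ 0.50167779 -0.37087457  0.25901962] [-179.74659605   64.9024619   145.37009482]
shift [107.6, -1.2, 50.9] rot [0.0, -0.1, 0.1]
```

View pics/c9.png

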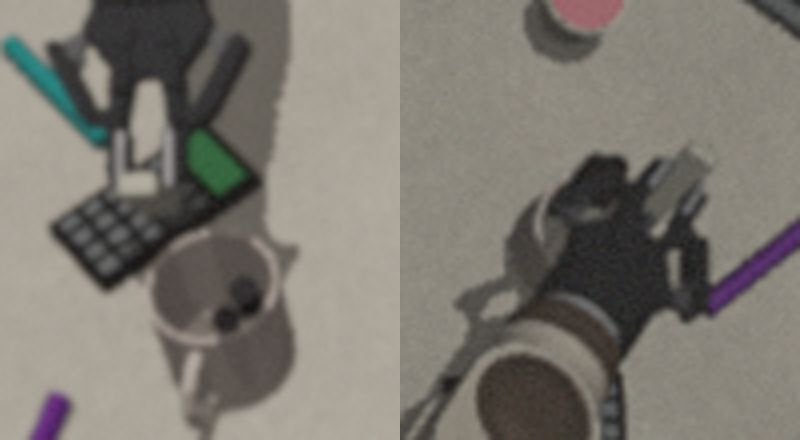

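The highlighter is held and the left half of the mug is free. Lowering.

>>> play_rows:
  increments:
    - [[40, 0, 19], [0, 0, 0], 1]
    - [[70, -1, 33], [0, 0, 0], 1]
    - [[85, -1, 40], [0, 0, 0], 1]
    - [[97, -1, 46], [0, 0, 0], 1]
    - [[107, -1, 51], [0, 0, 0], 1]
    - [[107, -1, 51], [0, 0, 0], 1]

```text
time: 18.4
ee_pos: [0.5007, -0.3724, 0.1374]
tcp_rot: [-179.8, 64.7, 145.3]
wrist_force: [0.2, -0.6, 0.1]
opening: 0.022
grasp_force: 49.6
```

>>> play_rows:
  increments:
    - [[0, 0, 0], [0, 0, 0], 0.55]
    - [[0, 0, 0], [0, 0, 0], 0.55]
    - [[0, 0, 0], [0, 0, 0], 0.55]
    - [[0, 0, 0], [0, 0, 0], 0.55]
    - [[0, 0, -30], [0, 0, 0], 0.55]
    - [[-20, 0, -55], [0, 0, 0], 0.55]
    - [[-70, 0, -80], [0, 0, 0], 0.5]
    - [[-100, 0, -100], [0, 0, 0], 0.5]
    - [[-100, 0, -100], [0, 0, 0], 0.5]

```text
time: 19.3
ee_pos: [0.4622, -0.3464, 0.2806]
tcp_rot: [-179.7, 65.3, 145.3]
wrist_force: [-0.1, 0.2, 0.6]
opening: 0.0428
grasp_force: 0.0
```

Run:
```python
from h import *
shot("scene","scene10"); shot("top","top10")
b=cv2.imread("pics/scene10.png"); a=cv2.imread("pics/top10.png")
A=cv2.resize(a[125:245,200:320],(480,480),interpolation=cv2.INTER_CUBIC)
cv2.imwrite("pics/c10.png",np.hstack([A,cv2.resize(b[180:330,150:240],(288,480),interpolation=cv2.INTER_CUBIC)]))
goto([.50,.13,.2],pose(175.5))
```

```text
shift [168.2, 412.1, -187.6] rot [-17.4, 63.3, -27.0]
```

View pics/c10.png

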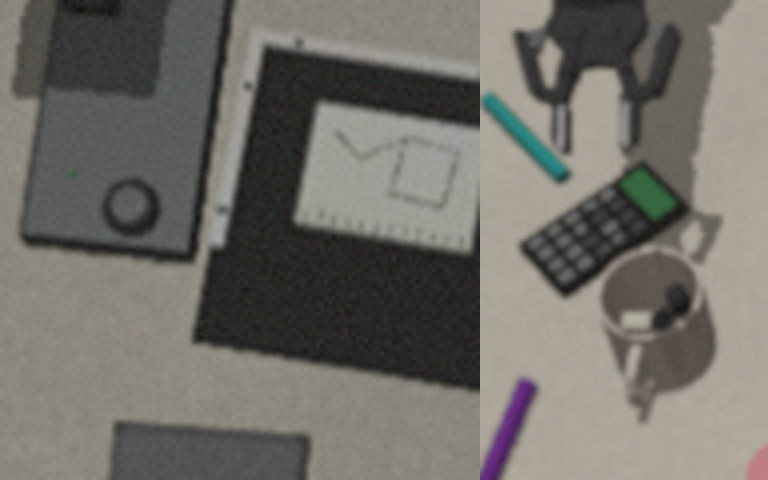

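All three pens stand in the mug (tops at about (637,318), (660,320) and (680,297) in the crop) and the pad has not moved. Next I push the pad from its near edge.

Run:
```python
from h import *
goto([.512,.141,.13],pose(175.8))
```

```text
shift [230.1, 428.1, -154.8] rot [-17.5, 63.3, -27.3]
```

>>> play_rows:
  increments:
    - [[230, 428, -155], [-17.5, 63.3, -27.3], 0.4]
    - [[230, 428, -155], [-17.5, 63.3, -27.3], 0.4]
    - [[230, 428, -155], [-17.5, 63.3, -27.3], 0.4]
    - [[230, 428, -155], [-17.5, 63.3, -27.3], 0.4]
    - [[230, 428, -155], [-17.5, 63.3, -27.3], 0.4]
    - [[230, 428, -155], [-17.5, 63.3, -27.3], 0.4]
    - [[230, 428, -155], [-17.5, 63.3, -27.3], 0.4]
    - [[230, 428, -155], [-17.5, 63.3, -27.3], 0.4]
    - [[230, 428, -155], [-17.5, 63.3, -27.3], 0.4]
    - [[230, 428, -155], [-17.5, 63.3, -27.3], 0.4]
    - [[230, 428, -155], [-17.5, 63.3, -27.3], 0.4]
    - [[230, 428, -155], [-17.5, 63.3, -27.3], 0.4]
    - [[230, 428, -155], [-17.5, 63.3, -27.3], 0.4]
    - [[230, 428, -155], [-17.5, 63.3, -27.3], 0.4]

```text
time: 20.8
ee_pos: [0.5115, 0.1399, 0.1298]
tcp_rot: [180.0, -0.0, 175.7]
wrist_force: [0.7, 0.0, 0.1]
opening: 0.0514
grasp_force: 0.0
```

>>> play_rows:
  increments:
    - [[0, 0, 50], [0, 0, 0], 0.4]
    - [[0, 0, 85], [0, 0, 0], 0.4]
    - [[0, 0, 100], [0, 0, 0], 0.4]
    - [[0, 0, 107], [0, 0, 0], 0.4]
    - [[0, 0, 107], [0, 0, 0], 0.4]

```text
time: 21.3
ee_pos: [0.5116, 0.1409, 0.0228]
tcp_rot: [180.0, -0.1, 175.7]
wrist_force: [0.6, -0.1, 0.2]
opening: 0.0512
grasp_force: 0.0
```

>>> play_rows:
  increments:
    - [[-12, 0, 0], [0, 0, 0], 0.4]
    - [[-20, 0, 0], [0, 0, 0], 0.4]
    - [[-25, 0, 0], [0, 0, 0], 0.4]
    - [[-30, 0, 0], [0, 0, 0], 0.4]
    - [[-34, 0, 0], [0, 0, 0], 0.4]
    - [[-38, 0, 0], [0, 0, 0], 0.4]
    - [[-42, 0, 0], [0, 0, 0], 0.4]
    - [[-46, 0, 0], [0, 0, 0], 0.4]
    - [[-50, 0, 0], [0, 0, 0], 0.4]
    - [[-54, 0, 0], [0, 0, 0], 0.4]
    - [[-57, 0, 0], [0, 0, 0], 0.4]
    - [[-60, 0, 0], [0, 0, 0], 0.4]
    - [[-60, 0, 0], [0, 0, 0], 0.4]

```text
time: 22.6
ee_pos: [0.5718, 0.1368, 0.022]
tcp_rot: [180.0, -0.1, 175.8]
wrist_force: [0.5, 0.7, -0.4]
opening: 0.0512
grasp_force: 0.0
```

>>> play_rows:
  increments:
    - [[-2, 0, 0], [0, 0, 0], 0.4]
    - [[-4, 0, 0], [0, 0, 0], 0.4]
    - [[-4, 0, 0], [0, 0, 0], 0.4]

```text
time: 22.9
ee_pos: [0.5754, 0.1366, 0.0219]
tcp_rot: [180.0, -0.1, 175.8]
wrist_force: [-0.8, -0.9, -0.3]
opening: 0.0514
grasp_force: 0.2
```

```bash
cat > pad.py <<'E'
from h import *
def pad(im):
    m=(im.min(2)>100).astype(np.uint8); m[:, :235]=0; m[:,335:]=0; m[:130]=0; m[218:]=0
    return m
def rep(n):
    im,D=shot("top",n); o=telemetry.get_obs(); print(o['ee_pos'],o['wrist_force'])
    # bright blob on the mat, excluding bars by opening
    g=im.min(2); m=np.zeros_like(g); m[125:215,240:335]=(g[125:215,240:335]>115)*255
    m=cv2.morphologyEx(m,cv2.MORPH_OPEN,np.ones((7,7),np.uint8))
    c=max(cv2.findContours(m,0,2)[0],key=cv2.contourArea); r=cv2.minAreaRect(c); b=cv2.boxPoints(r)
    W=onplane("top",b,.019)[:,:2]; print("rect",r,"\n",W.round(4).tolist())
E
python3 -c "
from pad import *
rep('top11')"
```

```text
[0.57545514 0.13659526 0.02197996] [0.02914849 0.20524684 0.13447229]
rect ((295.9499816894531, 193.65000915527344), (30.40559196472168, 13.01076602935791), 81.8698959350586) 
 [[0.5633, 0.1671], [0.5732, 0.1249], [0.4731, 0.1013], [0.4633, 0.143]]
```

>>> play_rows:
  increments:
    - [[-2, 0, 0], [0, 0, 0], 0.4]
    - [[-4, 0, 0], [0, 0, 0], 0.4]
    - [[-4, 0, 0], [0, 0, 0], 0.4]

```text
time: 23.25
ee_pos: [0.5794, 0.1363, 0.022]
tcp_rot: [180.0, -0.1, 175.8]
wrist_force: [1.0, -0.3, -0.8]
opening: 0.0511
grasp_force: 0.1
```

>>> play_rows:
  increments:
    - [[-1, 0, 0], [0, 0, 0], 0.4]
    - [[-2, 0, 0], [0, 0, 0], 0.4]
    - [[-2, 0, 0], [0, 0, 0], 0.4]

```text
time: 23.55
ee_pos: [0.5812, 0.1362, 0.022]
tcp_rot: [180.0, -0.1, 175.8]
wrist_force: [-0.5, -0.5, -0.1]
opening: 0.0511
grasp_force: 0.6
```

```bash
cat > pad.py <<'E'
from h import *
S0,E,N=np.array([.7094,.2548]),np.array([.9973,-.0732]),np.array([.0732,.9973])
def rep(n,cams=("scene",)):
    o=telemetry.get_obs(); print(o['ee_pos'].round(4),o['wrist_force'].round(1))
    for c in cams:
        im,D=shot(c,n+c)
        box=proj(c,[[*(S0+a*E+b*N),.018] for a in(-.24,.008) for b in(-.30,.008)])
        g=im.min(2); k=np.zeros_like(g); cv2.fillConvexPoly(k,cv2.convexHull(box.astype(np.float32)).astype(np.int32),255)
        m=((g>125)&(k>0)).astype(np.uint8)*255; m=cv2.morphologyEx(m,cv2.MORPH_OPEN,np.ones((5,5),np.uint8))
        q=max(cv2.findContours(m,0,2)[0],key=cv2.contourArea); h=cv2.convexHull(q)
        for e in range(2,20):
            p=cv2.approxPolyDP(h,e,True)[:,0]
            if len(p)<=4: break
        W=onplane(c,p,.019)[:,:2]; d=W-S0; print(c,cv2.contourArea(q),p.tolist()); print("in stop frame (mm)",(np.c_[d@E,d@N]*1000).round(1).tolist())
E
python3 -c "
from pad import *
rep('p12')"
```

```text
[0.5812 0.1362 0.022 ] [-0.5 -0.5 -0.1]
scene 1122.0 [[373, 215], [389, 236], [353, 255], [337, 232]]
in stop frame (mm) [[-95.8, -55.1], [-1.2, -65.9], [-7.0, -204.0], [-105.3, -193.5]]
```

>>> play_rows:
  increments:
    - [[-2, 0, 0], [0, 0, 0], 0.4]
    - [[-3, 0, 0], [0, 0, 0], 0.4]
    - [[-3, 0, 0], [0, 0, 0], 0.4]
    - [[-3, 0, 0], [0, 0, 0], 0.4]

```text
time: 24.0
ee_pos: [0.5844, 0.1359, 0.022]
tcp_rot: [180.0, -0.1, 175.8]
wrist_force: [-0.8, -0.2, -0.5]
opening: 0.0513
grasp_force: 0.1
```

>>> play_rows:
  increments:
    - [[-2, 0, 0], [0, 0, 0], 0.4]
    - [[-3, 0, 0], [0, 0, 0], 0.4]
    - [[-3, 0, 0], [0, 0, 0], 0.4]
    - [[-3, 0, 0], [0, 0, 0], 0.4]

```text
time: 24.4
ee_pos: [0.5861, 0.1359, 0.022]
tcp_rot: [180.0, -0.2, 175.8]
wrist_force: [-7.7, 1.9, 3.9]
opening: 0.0509
grasp_force: 3.9
```

>>> play_rows:
  increments:
    - [[-1, 0, 0], [0, 0, 0], 0.4]
    - [[-2, 0, 0], [0, 0, 0], 0.4]
    - [[-2, 0, 0], [0, 0, 0], 0.4]

```text
time: 24.7
ee_pos: [0.5864, 0.136, 0.0219]
tcp_rot: [179.9, -0.4, 175.8]
wrist_force: [-16.9, 3.5, 10.2]
opening: 0.0511
grasp_force: 8.9
```

The pad is firmly on the far bar (17 N). Next, push its right edge.

>>> play_rows:
  increments:
    - [[20, 0, 0], [0, 0, 0], 0.4]
    - [[30, 0, 0], [0, 0, 0], 0.4]
    - [[30, 0, -50], [0, 0, 0], 0.4]
    - [[30, 0, -100], [0, 0, 0], 0.4]
    - [[30, 0, -100], [0, 0, 0], 0.4]

```text
time: 25.2
ee_pos: [0.5624, 0.1384, 0.1298]
tcp_rot: [179.8, 0.5, 175.8]
wrist_force: [0.7, 0.7, -0.8]
opening: 0.0514
grasp_force: 0.0
```

```bash
python3 -c "
from pad import *
rep('p13')
goto([.6353,.0246,.12],pose(85.8))"
```

```text
[0.5624 0.1384 0.1298] [ 0.7  0.7 -0.8]
scene 1231.0 [[374, 216], [390, 238], [354, 256], [338, 233]]
in stop frame (mm) [[-90.7, -55.0], [6.6, -68.3], [-2.4, -203.6], [-100.3, -193.1]]
shift [-81.9, -107.8, 6.6] rot [0.4, 0.1, 90.0]
```

>>> play_rows:
  increments:
    - [[-82, -108, 7], [0, 0, 90], 0.4]
    - [[-82, -108, 7], [0, 0, 90], 0.4]
    - [[-82, -108, 7], [0, 0, 90], 0.4]
    - [[-82, -108, 7], [0, 0, 90], 0.4]
    - [[-82, -108, 7], [0, 0, 90], 0.4]
    - [[-82, -108, 7], [0, 0, 90], 0.4]
    - [[-82, -108, 7], [0, 0, 90], 0.4]
    - [[-82, -108, 7], [0, 0, 90], 0.4]
    - [[-82, -108, 7], [0, 0, 90], 0.4]
    - [[-82, -108, 7], [0, 0, 90], 0.4]
    - [[-82, -108, 7], [0, 0, 90], 0.4]
    - [[-82, -108, 7], [0, 0, 90], 0.4]
    - [[-82, -108, 7], [0, 0, 90], 0.4]

```text
time: 26.55
ee_pos: [0.633, 0.0239, 0.1141]
tcp_rot: [-179.9, -0.0, 85.9]
wrist_force: [-0.5, -0.5, 0.1]
opening: 0.0514
grasp_force: 0.0
```

>>> play_rows:
  increments:
    - [[0, 0, 50], [0, 0, 0], 0.4]
    - [[0, 0, 80], [0, 0, 0], 0.4]
    - [[0, 0, 93], [0, 0, 0], 0.4]
    - [[0, 0, 99], [0, 0, 0], 0.4]
    - [[0, 0, 99], [0, 0, 0], 0.4]

```text
time: 27.05
ee_pos: [0.6332, 0.0241, 0.017]
tcp_rot: [-179.9, -0.0, 85.8]
wrist_force: [-0.0, 0.1, 0.1]
opening: 0.0514
grasp_force: 0.0
```

>>> play_rows:
  increments:
    - [[6, 0, -4], [0, 0, 0], 0.4]
    - [[12, 0, -4], [0, 0, 0], 0.4]
    - [[17, 0, -4], [0, 0, 0], 0.4]
    - [[21, 0, -4], [0, 0, 0], 0.4]
    - [[25, 0, -4], [0, 0, 0], 0.4]
    - [[29, 0, -4], [0, 0, 0], 0.4]
    - [[33, 0, -4], [0, 0, 0], 0.4]
    - [[37, 0, -4], [0, 0, 0], 0.4]
    - [[41, 0, -4], [0, 0, 0], 0.4]
    - [[45, 0, -4], [0, 0, 0], 0.4]
    - [[49, 0, -4], [0, 0, 0], 0.4]
    - [[53, 0, -4], [0, 0, 0], 0.4]
    - [[57, 0, -4], [0, 0, 0], 0.4]
    - [[61, 0, -4], [0, 0, 0], 0.4]
    - [[65, 0, -4], [0, 0, 0], 0.4]
    - [[68, 0, -4], [0, 0, 0], 0.4]
    - [[68, 0, -4], [0, 0, 0], 0.4]

```text
time: 28.75
ee_pos: [0.638, 0.0926, 0.0197]
tcp_rot: [-179.9, -0.1, 85.8]
wrist_force: [0.4, -0.1, -0.3]
opening: 0.0514
grasp_force: 0.0
```

```bash
python3 -c "
from pad import *
rep('p14')"
```

```text
[0.638  0.0926 0.0197] [ 0.4 -0.1 -0.3]
scene 827.0 [[384, 210], [401, 231], [366, 249], [368, 217]]
in stop frame (mm) [[-92.2, -11.8], [4.9, -21.5], [-2.4, -157.1], [-98.4, -73.9]]
```

>>> play_rows:
  increments:
    - [[3, 0, 0], [0, 0, 0], 0.4]
    - [[6, 0, 0], [0, 0, 0], 0.4]
    - [[8, 0, 0], [0, 0, 0], 0.4]
    - [[8, 0, 0], [0, 0, 0], 0.4]

```text
time: 29.2
ee_pos: [0.6385, 0.1003, 0.0197]
tcp_rot: [-179.9, -0.1, 85.8]
wrist_force: [-0.2, -0.6, 0.1]
opening: 0.0511
grasp_force: 0.0
```

>>> play_rows:
  increments:
    - [[2, 0, 0], [0, 0, 0], 0.4]
    - [[4, 0, 0], [0, 0, 0], 0.4]
    - [[4, 0, 0], [0, 0, 0], 0.4]

```text
time: 29.5
ee_pos: [0.6385, 0.1029, 0.0197]
tcp_rot: [-179.9, 0.1, 85.7]
wrist_force: [-1.8, -6.8, 0.7]
opening: 0.0514
grasp_force: 3.3
```

>>> play_rows:
  increments:
    - [[1, 0, 0], [0, 0, 0], 0.4]
    - [[2, 0, 0], [0, 0, 0], 0.4]
    - [[2, 0, 0], [0, 0, 0], 0.4]

```text
time: 29.8
ee_pos: [0.6383, 0.1031, 0.0198]
tcp_rot: [-179.8, 0.3, 85.6]
wrist_force: [-3.3, -14.8, 3.8]
opening: 0.0513
grasp_force: 7.6
```

>>> play_rows:
  increments:
    - [[-20, 0, 0], [0, 0, 0], 0.4]
    - [[-30, 0, 0], [0, 0, 0], 0.4]
    - [[-30, 0, -50], [0, 0, 0], 0.4]
    - [[-30, 0, -100], [0, 0, 0], 0.4]
    - [[-30, 0, -100], [0, 0, 0], 0.4]

```text
time: 30.3
ee_pos: [0.64, 0.0762, 0.1282]
tcp_rot: [179.5, -0.2, 85.8]
wrist_force: [1.0, -0.2, 1.0]
opening: 0.0512
grasp_force: 0.0
```

```bash
python3 -c "
from pad import *
rep('p15')
goto([.5684,.191,.12],pose(175.8))"
```

```text
[0.64   0.0762 0.1282] [ 1.  -0.2  1. ]
scene 1073.0 [[388, 207], [405, 229], [368, 248], [364, 226]]
in stop frame (mm) [[-94.7, 7.4], [6.0, -5.6], [-1.9, -149.6], [-76.5, -107.3]]
shift [109.3, -78.9, 4.4] rot [0.4, 0.1, -90.0]
```

>>> play_rows:
  increments:
    - [[109, -79, 4], [0, 0, -90], 0.4]
    - [[109, -79, 4], [0, 0, -90], 0.4]
    - [[109, -79, 4], [0, 0, -90], 0.4]
    - [[109, -79, 4], [0, 0, -90], 0.4]
    - [[109, -79, 4], [0, 0, -90], 0.4]
    - [[109, -79, 4], [0, 0, -90], 0.4]
    - [[109, -79, 4], [0, 0, -90], 0.4]
    - [[109, -79, 4], [0, 0, -90], 0.4]
    - [[109, -79, 4], [0, 0, -90], 0.4]
    - [[109, -79, 4], [0, 0, -90], 0.4]
    - [[109, -79, 4], [0, 0, -90], 0.4]
    - [[109, -79, 4], [0, 0, -90], 0.4]
    - [[109, -79, 4], [0, 0, -90], 0.4]

```text
time: 31.65
ee_pos: [0.566, 0.1904, 0.1154]
tcp_rot: [180.0, -0.2, 175.6]
wrist_force: [-0.5, -0.0, 0.1]
opening: 0.051
grasp_force: 0.0
```

>>> play_rows:
  increments:
    - [[0, 0, 50], [0, 0, 0], 0.4]
    - [[0, 0, 80], [0, 0, 0], 0.4]
    - [[0, 0, 93], [0, 0, 0], 0.4]
    - [[0, 0, 101], [0, 0, 0], 0.4]
    - [[0, 0, 101], [0, 0, 0], 0.4]

```text
time: 32.15
ee_pos: [0.5664, 0.1906, 0.0166]
tcp_rot: [179.9, -0.0, 175.7]
wrist_force: [0.1, -0.7, 0.1]
opening: 0.0513
grasp_force: 0.0
```

>>> play_rows:
  increments:
    - [[-6, 0, 0], [0, 0, 0], 0.4]
    - [[-10, 0, 0], [0, 0, 0], 0.4]
    - [[-13, 0, 0], [0, 0, 0], 0.4]
    - [[-16, 0, 0], [0, 0, 0], 0.4]
    - [[-18, 0, 0], [0, 0, 0], 0.4]
    - [[-18, 0, 0], [0, 0, 0], 0.4]

```text
time: 32.75
ee_pos: [0.5844, 0.1892, 0.0158]
tcp_rot: [179.9, -0.1, 175.8]
wrist_force: [-3.7, -0.1, 5.9]
opening: 0.0509
grasp_force: 2.8
```

>>> play_rows:
  increments:
    - [[4, 0, -4], [0, 0, 0], 0.4]
    - [[4, 0, -4], [0, 0, 0], 0.4]
    - [[0, 0, -5], [0, 0, 0], 0.4]
    - [[0, 0, -5], [0, 0, 0], 0.4]

```text
time: 33.15
ee_pos: [0.5846, 0.1891, 0.0202]
tcp_rot: [180.0, -0.1, 175.8]
wrist_force: [-0.4, -0.3, -0.4]
opening: 0.0511
grasp_force: 0.0
```

>>> play_rows:
  increments:
    - [[-2, 0, 0], [0, 0, 0], 0.4]
    - [[-3, 0, 0], [0, 0, 0], 0.4]
    - [[-3, 0, 0], [0, 0, 0], 0.4]

```text
time: 33.45
ee_pos: [0.5871, 0.1889, 0.0199]
tcp_rot: [180.0, -0.1, 175.8]
wrist_force: [-0.3, -0.7, -0.3]
opening: 0.0511
grasp_force: 0.0
```

>>> play_rows:
  increments:
    - [[-1, 0, 0], [0, 0, 0], 0.4]
    - [[-2, 0, 0], [0, 0, 0], 0.4]
    - [[-2, 0, 0], [0, 0, 0], 0.4]

```text
time: 33.75
ee_pos: [0.5891, 0.1887, 0.02]
tcp_rot: [180.0, -0.1, 175.8]
wrist_force: [0.8, 0.7, 0.7]
opening: 0.0511
grasp_force: 0.0
```

>>> play_rows:
  increments:
    - [[-2, 0, 0], [0, 0, 0], 0.4]
    - [[-3, 0, 0], [0, 0, 0], 0.4]
    - [[-3, 0, 0], [0, 0, 0], 0.4]

```text
time: 34.05
ee_pos: [0.5906, 0.1884, 0.0199]
tcp_rot: [180.0, -0.3, 175.8]
wrist_force: [-9.8, -0.4, 5.3]
opening: 0.0509
grasp_force: 4.5
```

>>> play_rows:
  increments:
    - [[-1, 0, 0], [0, 0, 0], 0.4]
    - [[-2, 0, 0], [0, 0, 0], 0.4]
    - [[-2, 0, 0], [0, 0, 0], 0.4]

```text
time: 34.35
ee_pos: [0.5909, 0.1886, 0.0199]
tcp_rot: [180.0, -0.5, 175.8]
wrist_force: [-18.6, 0.7, 10.8]
opening: 0.0513
grasp_force: 9.4
```

>>> play_rows:
  increments:
    - [[20, 0, 0], [0, 0, 0], 0.4]
    - [[30, 0, 0], [0, 0, 0], 0.4]
    - [[30, 0, -50], [0, 0, 0], 0.4]
    - [[30, 0, -100], [0, 0, 0], 0.4]
    - [[30, 0, -100], [0, 0, 0], 0.4]

```text
time: 34.85
ee_pos: [0.5671, 0.1915, 0.128]
tcp_rot: [179.7, 0.5, 175.8]
wrist_force: [-0.1, 0.3, 0.1]
opening: 0.0511
grasp_force: 0.0
```

```bash
python3 -c "
from pad import *
rep('p16')
goto([.637,.080,.12],pose(85.4))"
```

```text
[0.5671 0.1915 0.128 ] [-0.1  0.3  0.1]
scene 1245.0 [[388, 207], [405, 229], [368, 248], [352, 226]]
in stop frame (mm) [[-94.7, 7.4], [6.0, -5.6], [-1.9, -149.6], [-97.9, -139.4]]
shift [-78.7, -105.7, 4.5] rot [0.4, 0.1, 90.4]
```

>>> play_rows:
  increments:
    - [[-79, -106, 4], [0, 0, 90.4], 0.4]
    - [[-79, -106, 4], [0, 0, 90.4], 0.4]
    - [[-79, -106, 4], [0, 0, 90.4], 0.4]
    - [[-79, -106, 4], [0, 0, 90.4], 0.4]
    - [[-79, -106, 4], [0, 0, 90.4], 0.4]
    - [[-79, -106, 4], [0, 0, 90.4], 0.4]
    - [[-79, -106, 4], [0, 0, 90.4], 0.4]
    - [[-79, -106, 4], [0, 0, 90.4], 0.4]
    - [[-79, -106, 4], [0, 0, 90.4], 0.4]
    - [[-79, -106, 4], [0, 0, 90.4], 0.4]
    - [[-79, -106, 4], [0, 0, 90.4], 0.4]
    - [[-79, -106, 4], [0, 0, 90.4], 0.4]
    - [[-79, -106, 4], [0, 0, 90.4], 0.4]

```text
time: 36.2
ee_pos: [0.635, 0.0789, 0.1151]
tcp_rot: [-179.9, -0.0, 85.5]
wrist_force: [0.9, 0.2, -0.3]
opening: 0.0513
grasp_force: 0.0
```

>>> play_rows:
  increments:
    - [[0, 0, 50], [0, 0, 0], 0.4]
    - [[0, 0, 80], [0, 0, 0], 0.4]
    - [[0, 0, 92], [0, 0, 0], 0.4]
    - [[0, 0, 96], [0, 0, 0], 0.4]
    - [[0, 0, 96], [0, 0, 0], 0.4]

```text
time: 36.7
ee_pos: [0.6355, 0.0791, 0.0206]
tcp_rot: [-179.9, -0.0, 85.4]
wrist_force: [-0.0, 0.8, -0.7]
opening: 0.0512
grasp_force: 0.0
```

>>> play_rows:
  increments:
    - [[6, 0, 0], [0, 0, 0], 0.4]
    - [[11, 0, 0], [0, 0, 0], 0.4]
    - [[15, 0, 0], [0, 0, 0], 0.4]
    - [[18, 0, 0], [0, 0, 0], 0.4]
    - [[20, 0, 0], [0, 0, 0], 0.4]
    - [[20, 0, 0], [0, 0, 0], 0.4]

```text
time: 37.3
ee_pos: [0.6367, 0.0993, 0.0199]
tcp_rot: [-179.9, -0.0, 85.4]
wrist_force: [0.1, 0.5, -0.1]
opening: 0.0511
grasp_force: 0.0
```

>>> play_rows:
  increments:
    - [[1, 0, 0], [0, 0, 0], 0.4]
    - [[2, 0, 0], [0, 0, 0], 0.4]
    - [[2, 0, 0], [0, 0, 0], 0.4]

```text
time: 37.6
ee_pos: [0.6368, 0.101, 0.0198]
tcp_rot: [-179.9, -0.0, 85.4]
wrist_force: [0.5, -0.2, 0.0]
opening: 0.0513
grasp_force: 0.0
```

>>> play_rows:
  increments:
    - [[1, 0, 0], [0, 0, 0], 0.4]
    - [[3, 0, 0], [0, 0, 0], 0.4]
    - [[3, 0, 0], [0, 0, 0], 0.4]

```text
time: 37.9
ee_pos: [0.6368, 0.1033, 0.0198]
tcp_rot: [-179.9, 0.1, 85.4]
wrist_force: [-1.8, -3.9, 1.6]
opening: 0.051
grasp_force: 2.3
```

>>> play_rows:
  increments:
    - [[1, 0, 0], [0, 0, 0], 0.4]
    - [[1, 0, 0], [0, 0, 0], 0.4]
    - [[1, 0, 0], [0, 0, 0], 0.4]

```text
time: 38.2
ee_pos: [0.6367, 0.1034, 0.0198]
tcp_rot: [-179.9, 0.1, 85.3]
wrist_force: [-3.6, -8.6, 2.1]
opening: 0.0515
grasp_force: 4.4
```

>>> play_rows:
  increments:
    - [[-20, 0, 0], [0, 0, 0], 0.4]
    - [[-30, 0, 0], [0, 0, 0], 0.4]
    - [[-30, 0, -50], [0, 0, 0], 0.4]
    - [[-30, 0, -100], [0, 0, 0], 0.4]
    - [[-30, 0, -150], [0, 0, 0], 1]
    - [[-30, 0, -170], [0, 0, 0], 1]
    - [[-30, 0, -170], [0, 0, 0], 1]

```text
time: 38.9
ee_pos: [0.6364, 0.0751, 0.1944]
tcp_rot: [179.7, -0.1, 85.4]
wrist_force: [0.3, -0.5, 0.2]
opening: 0.0078
grasp_force: 0.0
```

```bash
python3 -c "
from pad import *
goto([.45,.10,.25],pose(85.4))"
```

```text
shift [9.9, -187.6, -56.5] rot [0.3, -0.1, -0.0]
```

>>> play_rows:
  increments:
    - [[10, -210, -56], [0, 0, 0], 1]
    - [[10, -210, -56], [0, 0, 0], 1]
    - [[10, -210, -56], [0, 0, 0], 1]
    - [[10, -210, -56], [0, 0, 0], 1]
    - [[10, -210, -56], [0, 0, 0], 1]
    - [[10, -210, -56], [0, 0, 0], 1]
    - [[10, -210, -56], [0, 0, 0], 1]

```text
time: 39.6
ee_pos: [0.4269, 0.1018, 0.2455]
tcp_rot: [-179.9, -0.0, 85.4]
wrist_force: [0.8, -0.1, -0.3]
opening: -0.0
grasp_force: 0.0
```

```bash
python3 -c "
from pad import *
rep('p17',('scene','top'))
a=cv2.imread('pics/p17top.png');b=cv2.imread('pics/p17scene.png')
B=b[180:330,150:440]
A=a[130:230,200:480]
z=lambda x,w:cv2.resize(x,(w,int(x.shape[0]*w/x.shape[1])),interpolation=cv2.INTER_CUBIC)
A=z(A,600);B=z(B,600)
v=np.vstack([A,B]);print(v.shape);cv2.imwrite('pics/c17.png',np.clip(v*1.2,0,255).astype(np.uint8))
o=telemetry.get_obs();goto([.557,.341,.12],pose(85.4))
"
```

```text
[0.4269 0.1018 0.2455] [ 0.8 -0.1 -0.3]
scene 1240.0 [[388, 207], [405, 229], [368, 248], [353, 225]]
in stop frame (mm) [[-94.7, 7.4], [6.0, -5.6], [-1.9, -149.6], [-99.4, -134.3]]
top 553.0 [[259, 161], [264, 134], [307, 139], [305, 149]]
in stop frame (mm) [[-91.5, 7.2], [4.9, 8.0], [10.3, -139.6], [-25.6, -138.7]]
(524, 600, 3)
shift [249.0, 110.4, 124.7] rot [-0.2, -0.0, -0.0]
```

View pics/c17.png

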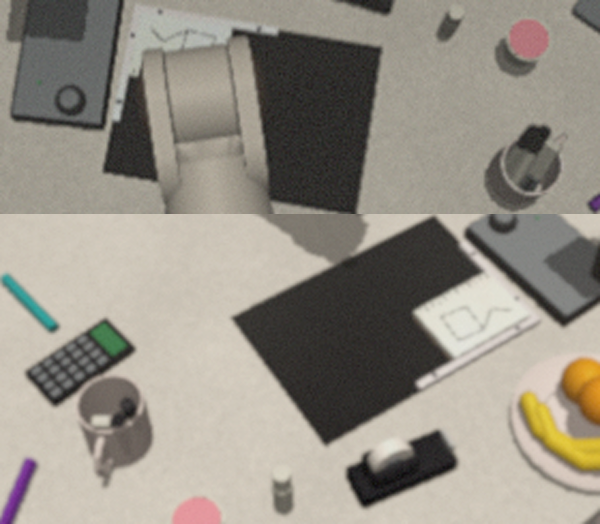

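The pad sits flush in the corner at about (490,310), and three pens stand in the mug at about (530,165) in the top half. No other pens are lying about. Now the button.

>>> play_rows:
  increments:
    - [[249, 110, 0], [0, 0, 0], 1]
    - [[249, 110, 0], [0, 0, 0], 1]
    - [[249, 110, 0], [0, 0, 0], 1]
    - [[249, 110, 0], [0, 0, 0], 1]
    - [[249, 110, 60], [0, 0, 0], 1]
    - [[249, 110, 125], [0, 0, 0], 1]
    - [[249, 110, 125], [0, 0, 0], 1]
    - [[249, 110, 125], [0, 0, 0], 1]
    - [[249, 110, 125], [0, 0, 0], 1]
    - [[249, 110, 125], [0, 0, 0], 1]

```text
time: 40.7
ee_pos: [0.5571, 0.341, 0.1235]
tcp_rot: [180.0, -0.1, 85.3]
wrist_force: [-0.9, -0.3, 0.8]
opening: 0.0001
grasp_force: 0.0
```

```bash
python3 -c "
from pad import *
o=telemetry.get_obs();print(o['q']);goto([.557,.341,.075],pose(85.4))
rep('p18')"
```

```text
[3.14361219e+01 1.84647437e+01 1.17664995e+01 8.32158455e+01
 8.46417521e-02 1.26102100e+02]
shift [-0.1, -0.1, 48.5] rot [0.0, -0.1, -0.1]
[0.5571 0.341  0.1235] [-0.9 -0.3  0.8]
scene 1240.0 [[388, 207], [405, 229], [368, 248], [353, 225]]
in stop frame (mm) [[-94.7, 7.4], [6.0, -5.6], [-1.9, -149.6], [-99.4, -134.3]]
```

>>> play_rows:
  increments:
    - [[0, 0, 25], [0, 0, 0], 1]
    - [[0, 0, 42], [0, 0, 0], 1]
    - [[0, 0, 50], [0, 0, 0], 1]
    - [[0, 0, 53], [0, 0, 0], 1]
    - [[0, 0, 55], [0, 0, 0], 1]
    - [[0, 0, 55], [0, 0, 0], 1]
    - [[0, 0, 55], [0, 0, 0], 1]

```text
time: 41.45
ee_pos: [0.5566, 0.3413, 0.0674]
tcp_rot: [-180.0, -0.1, 85.4]
wrist_force: [0.0, -1.8, 2.8]
opening: -0.0002
grasp_force: 1.6
```

>>> play_rows:
  increments:
    - [[0, 0, 1], [0, 0, 0], 1]
    - [[0, 0, 2], [0, 0, 0], 1]
    - [[0, 0, 3], [0, 0, 0], 1]
    - [[0, 0, 3], [0, 0, 0], 1]

```text
time: 41.85
ee_pos: [0.5566, 0.3413, 0.0645]
tcp_rot: [180.0, -0.1, 85.4]
wrist_force: [-0.8, -4.0, 10.4]
opening: -0.0001
grasp_force: 5.2
```

>>> play_rows:
  increments:
    - [[0, 0, 1], [0, 0, 0], 1]
    - [[0, 0, 1], [0, 0, 0], 1]
    - [[0, 0, 1], [0, 0, 0], 1]

```text
time: 42.15
ee_pos: [0.5566, 0.3413, 0.0644]
tcp_rot: [180.0, -0.1, 85.4]
wrist_force: [-3.2, -5.6, 15.4]
opening: -0.0003
grasp_force: 8.0
```

>>> play_rows:
  increments:
    - [[0, 0, -6], [0, 0, 0], 1]
    - [[0, 0, -15], [0, 0, 0], 1]
    - [[0, 0, -40], [0, 0, 0], 1]
    - [[0, 0, -80], [0, 0, 0], 1]
    - [[0, 0, -120], [0, 0, 0], 1]
    - [[0, 0, -120], [0, 0, 0], 1]
    - [[0, 0, -120], [0, 0, 0], 1]

```text
time: 42.85
ee_pos: [0.5564, 0.3417, 0.183]
tcp_rot: [-180.0, -0.1, 85.4]
wrist_force: [0.3, 0.9, -1.2]
opening: -0.0003
grasp_force: 0.0
```

```bash
python3 -c "
from pad import *
rep('p19')
a=cv2.imread('pics/p17scene.png').astype(int);b=cv2.imread('pics/p19scene.png').astype(int)
print('mug diff',abs(a-b)[250:310,180:230].max(2).mean(),'mat',abs(a-b)[215:270,270:360].max(2).mean())
print(workorder.job_done())"
```

```text
[0.5564 0.3417 0.183 ] [ 0.3  0.9 -1.2]
scene 1240.0 [[388, 207], [405, 229], [368, 248], [353, 225]]
in stop frame (mm) [[-94.7, 7.4], [6.0, -5.6], [-1.9, -149.6], [-99.4, -134.3]]
mug diff 2.322 mat 3.6563636363636363
the job is handed in; nothing more can be done
None
```

I handed the job in at about 43 s: the two markers and the highlighter (all I found) stand in the mug, the pad is pushed against both bars of its corner, and the scan button was pressed to its stop (15 N) and released.

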